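# Check the soap-rack frame for square with a slide rule

## Task

Check whether the grey four-peg rack frame is square: set the eye of the slide rule gently over a corner peg and draw the slider out until its jaw bears gently but firmly on the peg diagonally opposite (hold that light pressure of a few newtons for about half a second; never press it with more than about 15 N, it would rack the frame), first along the diagonal through the corner with the hanging loop, then along the other diagonal. Compare the two lengths and leave the rule lying on the longer diagonal, eye over one peg and drawn out snug to the other (if they agree within 4 mm either will do); let go of it and leave the frame and the other things as they stand.

Things in the scene. Friction and masses are not known exactly. Their poses are not given: they have to be found in the camera images.
- frame: soap-rack frame, fixed flat on the counter: four grey bars pinned at the corners, 12 mm high at most (flat corner pads 30 mm square), maybe racked to a parallelogram; pegs 170 mm apart along x, 130 mm along y when square. Origin on the counter at its centre when square; x points away from the robot (yaw within 0.35 rad). A small loop of 6 mm rod sticks out at the front left (-x, +y) corner
- post_a: upright round peg, 8 mm thick, 22 mm tall, of grey plastic, on the frame's front left (loop) corner; origin at its foot on the axis, which is 12 mm above the counter
- post_b: upright round peg, 8 mm thick, 22 mm tall, of grey plastic, on the frame's front right corner; origin at its foot on the axis, which is 12 mm above the counter
- post_c: upright round peg, 8 mm thick, 22 mm tall, of grey plastic, on the frame's far right (diagonally opposite post_a) corner; origin at its foot on the axis, which is 12 mm above the counter
- post_d: upright round peg, 8 mm thick, 22 mm tall, of grey plastic, on the frame's far left (diagonally opposite post_b) corner; origin at its foot on the axis, which is 12 mm above the counter
- rack (a joint): how far the far bar (pegs c and d) stands shifted towards +y of the frame, out of square, m; -0.015 to 0.015, stiff, not to be moved. Above 0 the diagonal b-d is longer, below 0 a-c; 3.3 mm makes the diagonals differ by 4 mm
- rule: slide rule: flat aluminium beam 20 mm wide, 6 mm thick, loose, about 160 g with slider, on the counter right of the frame. Origin: centre of the eye (ring at its end, hole 16 mm, outside 26 mm), on the underside; x runs along the beam to slider and jaw (yaw within 0.35 rad at the start), z up. Can be carried by the fin. On the frame it rests on the corner pads, underside 12 mm above the counter
- eye (a point): centre of the eye, at the rule's underside
- slider: slider of the rule: a grey fin to hold, 40 mm long (x), 12 mm thick (y), from 11 to 47 mm above the rule's underside, on a plate 26 mm wide; at the far end a flat jaw 34 mm wide, 22 mm tall, down to the underside. Origin on the underside below the fin's middle; axes as the rule's; the jaw's face is 82 mm ahead (+x)
- fin (a point): middle of the fin, 30 mm above the rule's underside: where to grip, from above, fingers closing along the rule's y
- jaw (a point): middle of the jaw's face, 11 mm above the underside, which bears on the peg
- reading (a joint): how far the slider is drawn out, 0 to 0.055 m (0 to 0.012 at the start). It drags with about 2.5 N and stays where left. Eye centre to slider origin: 95 mm plus this. Snug, with the eye pulled against its peg, the pegs' axes are 185 mm plus this apart; diagonals are 205 to 224 mm. With the eye over a peg the slider can also be pushed back in
- jar: small closed jar, 52 mm wide, 50 mm tall, on the counter between rule and frame; bystander, leave alone
- soap: bar of soap, 80 x 42 x 24 mm, on the counter between rule and frame; bystander, leave alone
- nail_brush: nail brush, 85 x 34 x 30 mm, on the counter left of the frame; bystander, leave alone
- cup: white mug, 72 mm wide, 80 mm tall, left of the frame; bystander, leave alone
- bottle: white bottle, 48 mm wide, 130 mm tall, on the counter beyond the frame and rule; bystander, leave alone

How it is judged:
On the way, in this order (a step that is already met when the one before it is completed fails the run):
1. rule hooked over one end of the diagonal a-c (through the loop corner), jaw bearing on the other peg with 2 to 15 N for 0.3 s (((horizontal distance between eye and post_a below 0.006 m and z of each of eye, slider in the frame of frame below 0.02 m and y of post_c in the frame of slider between -0.014 and 0.014 m and contact force between slider and post_c between 2 and 15 N) or (horizontal distance between eye and post_c below 0.006 m and z of each of eye, slider in the frame of frame below 0.02 m and y of post_a in the frame of slider between -0.014 and 0.014 m and contact force between slider and post_a between 2 and 15 N))), for 0.3 s.
2. the same on the diagonal b-d (((horizontal distance between eye and post_b below 0.006 m and z of each of eye, slider in the frame of frame below 0.02 m and y of post_d in the frame of slider between -0.014 and 0.014 m and contact force between slider and post_d between 2 and 15 N) or (horizontal distance between eye and post_d below 0.006 m and z of each of eye, slider in the frame of frame below 0.02 m and y of post_b in the frame of slider between -0.014 and 0.014 m and contact force between slider and post_b between 2 and 15 N))), for 0.3 s.
At the end, for the whole second after the job is handed in: rule at rest, released, on the longer diagonal (either if |rack| < 3.3 mm): within 8 mm of lying down on the frame, eye over one peg, peg 1.5 to 6 mm off the eye's centre away from the jaw, jaw face within 2.5 mm of touching the opposite peg, that peg within 14 mm of the jaw's middle (((value of joint rack above -0.0033 m and ((horizontal distance between eye and post_b below 0.006 m and z of each of eye, slider in the frame of frame below 0.02 m and y of post_d in the frame of slider between -0.014 and 0.014 m and x of post_b in the frame of rule below -0.0015 m and x of post_d in the frame of slider between 0.083 and 0.0885 m) or (horizontal distance between eye and post_d below 0.006 m and z of each of eye, slider in the frame of frame below 0.02 m and y of post_b in the frame of slider between -0.014 and 0.014 m and x of post_d in the frame of rule below -0.0015 m and x of post_b in the frame of slider between 0.083 and 0.0885 m))) or (value of joint rack below 0.0033 m and ((horizontal distance between eye and post_a below 0.006 m and z of each of eye, slider in the frame of frame below 0.02 m and y of post_c in the frame of slider between -0.014 and 0.014 m and x of post_a in the frame of rule below -0.0015 m and x of post_c in the frame of slider between 0.083 and 0.0885 m) or (horizontal distance between eye and post_c below 0.006 m and z of each of eye, slider in the frame of frame below 0.02 m and y of post_a in the frame of slider between -0.014 and 0.014 m and x of post_c in the frame of rule below -0.0015 m and x of post_a in the frame of slider between 0.083 and 0.0885 m)))) and linear speed of rule below 0.02 m/s and angular speed of rule below 0.1 rad/s).
It fails at once if the jaw presses on a peg with more than 20 N (contact force between slider and post_a above 20 N or contact force between slider and post_b above 20 N or contact force between slider and post_c above 20 N or contact force between slider and post_d above 20 N).
It fails at once if the rule is banged onto the frame or jammed in it, over 40 N (contact force between rule and frame above 40 N).
It fails at once if the robot presses on the frame with more than 5 N (contact force between any of the fingers, the arm and frame above 5 N).
It fails at once if the frame is racked: a far peg moves by more than 4 mm (distance of post_c from where it was at the start of the episode above 0.004 m).
It fails at once if a bystander is moved by more than 30 mm (distance of any of jar, soap, nail_brush, cup, bottle from where it was at the start of the episode above 0.03 m).
It also fails if it takes over 72 s, if anything falls off the work surface, if the arm or the gripper's body presses on something with over 40 N, if the wrist force passes 120 N, or if a joint passes its speed limit or range.

## Robot

A 7-joint arm with a two-finger parallel gripper is mounted at the origin on the work surface. World frame = base frame: x ahead of the robot, y to its left, z up, the work surface at z = 0. Lengths are in m, angles in rad, forces in N, time in s.
With the tool pointing down it reaches from about 0.4 to 0.85 m from the base axis. Payload 4.5 kg.
Tool frame: the origin (TCP) lies midway between the tips of the shut fingers; the grasp point (between the pads) lies 19 mm behind it; z points along the fingers, y is the line along which they close (so a half turn about z gives the same grasp; the last joint's range is limited). The gripper opens to 88 mm and grips with 3 to 60 N. Pads are 18 mm wide; open, the fingers measure 123 mm over their backs; the gripper's body (75 mm by 187 mm) begins 45 mm behind the grasp point.
Start: joints at [-1.31, 0.689, -0.195, 1.565, 0.157, 0.902, -0.215], TCP at [0.141, 0.609, 0.217] pointing down, gripper open.
Joint ranges: [-3.01, 3.01], [-0.46, 2.08], [-1.47, 1.51], [0.13, 2.56], [-1, 4.14], [0.04, 2.09], [-2.66, 2.66]. Speed limits (rad/s): [2.57, 2.57, 3.14, 3.14, 3.14, 3.14, 3.14].

## Interface

Orientations are given as a 3x3 rotation matrix whose columns are the frame's x, y, z axes.
In Python, from workcell import observe, capture, calibration, sign_off gives the robot as it stands.
- The arm moves only by the tool drive_tool, never from a script. Its argument "deltas" is text: rows parted by semicolons, each of 6 numbers parted by spaces: the shift along the tool's x, y, z each as a share of 0.08 m, from -1 to 1, then the turn, a rotation vector about the tool's x, y, z each as a share of 180 degrees, from -1 to 1. A call has 1 to 12 rows; each row is the pose to reach, as a shift and turn from the pose commanded when the call began, along the tool's axes at that moment, turning the shorter way round; what a row does not reach only later rows make up. A row lasts 1/10 s, in which the tool goes at most 50 mm and 8.59 degrees, less where a joint would pass 70% of its speed; a pose out of reach is approached as far as the arm can. A call with a number of a shift or a turn outside -1 to 1 is refused whole. A call with a gripper value outside its range is refused whole. "grip" is the closure in counts, from 0 (fully open) to 255 (shut), set as the call begins (left out, the last holds). The fingers move at their own pace and stop on an object; the grip force is fixed at half the most. Time passes only in rows, so rows that repeat a pose let the fingers close. It gives the time, the measured TCP pose, the force, the opening and the grip force at its end, in the units of the state.
- observe(): the state, without advancing time (a new reading comes with each control period).
- capture(name): name is "scene" or "top"; returns (picture, depth): 400x640x3 uint8, blue, green, red; 400x640 float32, m along the optical axis (not along the pixel's ray), 0 where there is no reading.
- calibration(name): a dict with "fx", "fy", "cx", "cy" (pixels), "k1" (the pictures are not rectified: a ray, as slopes to the right and down, at radius r is drawn at 1 + k1 r^2 times it, then the intrinsics apply), "R" (3x3) and "t" (3): a world point X has camera coordinates R X + t. Camera axes: x right, y down, z forward; pixel columns grow to the right and rows downward; lengths in m; the calibration is good to about 2 mm. A picture is of the moment at which its call begins. calibration takes no time and is no camera call.
- sign_off(): hands the job in; it is judged then, once.
The state is a dict: "t": time; "joints": joint angles; "qvel": joint speeds; "joint_efforts": joint torques, N m; "position": TCP position; "orientation": TCP orientation; "force": force on the tool from outside, world axes, zero at the start; "ft_torque": the same for the moment, N m; "finger_gap": opening from 0.0 (shut) to 1.0 (fully open); "finger_force": force on a finger pad.
Only numpy, scipy, OpenCV 4.12 (cv2) and the standard library are available. Lean on these libraries where they do the work, as an engineer would, in place of code of your own. Each camera call takes 0.05 s, during which the arm holds its last target. There are 200 camera calls.

## Working session

There is one attempt and no reset: what is moved stays moved. The work goes in short steps, Python scripts to look and compute and a tool call to move; the robot and the scene stay as the last step left them, time stands still between calls to the robot, and variables do not carry over. Pictures are saved under pics/ and viewed, at most 10 in all, crops included, and the job is handed in when it is done.

Besides the shell and the picture viewer there is one more tool, called after "Call:" by a JSON object that holds its "op" and its "data". drive_tool: Moves the arm, as the interface text tells. Shift numbers are shares of 0.08 m and turn numbers shares of 180 degrees, none past 1 either way. Its arguments: {"type":"object","properties":{"deltas":{"type":"string"},"grip":{"type":"number"}},"required":["deltas"]}

```bash
mkdir -p pics; cat > h.py <<'E'
import numpy as np, cv2
from workcell import observe, capture, calibration, sign_off
def ray(name,u,v):
    c=calibration(name); R=np.array(c['R']);t=np.array(c['t'])
    x=(u-c['cx'])/c['fx'];y=(v-c['cy'])/c['fy'];rd=np.hypot(x,y);r=rd
    for _ in range(20): r=rd/(1+c['k1']*r*r)
    s=r/rd if rd>0 else 1
    return -R.T@t, R.T@np.array([x*s,y*s,1.])
def onplane(name,u,v,z):
    o,d=ray(name,u,v); return o+d*(z-o[2])/d[2]
def proj(name,X):
    c=calibration(name);p=np.array(c['R'])@X+np.array(c['t']);x,y=p[:2]/p[2];f=1+c['k1']*(x*x+y*y)
    return c['fx']*x*f+c['cx'],c['fy']*y*f+c['cy']
E
python3 - <<'E'
from h import *
for n in('scene','top'):
    p,d=capture(n);cv2.imwrite(f'pics/{n}0.png',p);np.save(f'{n}0.npy',d)
    c=calibration(n);print(n,c, -np.array(c['R']).T@np.array(c['t']))
print(observe())
E
```

```text
scene {'fx': 423.6386785922587, 'fy': 423.6386785922587, 'cx': 319.1502942143664, 'cy': 196.84424539584236, 'k1': -0.03787574698550401, 'R': array([[-0.61554885,  0.78805737, -0.00807481],
       [ 0.6015858 ,  0.46322837, -0.65077954],
       [-0.50911113, -0.40544429, -0.75922381]]), 't': array([ 0.32650195, -0.33713619,  1.43002858])} [1.13183771 0.47866569 0.86894684]
top {'fx': 467.73421541205187, 'fy': 467.73421541205187, 'cx': 319.0550505646805, 'cy': 206.5702619938684, 'k1': 0.0021182254367489222, 'R': array([[ 0.08328842, -0.99652313,  0.00216536],
       [-0.97130089, -0.08166579, -0.22339489],
       [ 0.22279501,  0.01650299, -0.97472562]]), 't': array([0.00179924, 0.59180813, 1.02467603])} [0.34638121 0.03321325 1.13098099]
{'t': 0.1, 'joints': array([-1.31022176,  0.68988164, -0.19450904,  1.56620217,  0.15727972,
        0.90248675, -0.21511687]), 'qvel': array([-0.00073721, -0.00346696, -0.00090915, -0.00191019,  0.00117617,
        0.00204521, -0.0012999 ]), 'joint_efforts': array([-3.35508441e-03, -5.28506541e+01, -1.27197314e+00, -1.53839618e+01,
       -5.26564464e-02,  1.99290858e-03,  7.38967833e-05]), 'position': array([0.14043648, 0.60842451, 0.21671158]), 'orientation': array([[-9.74404240e-01,  2.24802832e-01, -2.53513833e-04],
       [ 2.24802949e-01,  9.74402980e-01, -1.57035929e-03],
       [-1.05996581e-04, -1.58715541e-03, -9.99998735e-01]]), 'force': array([-0.2849228 , -0.295975  ,  0.10072748]), 'ft_torque': array([ 0.04601347, -0.01782462, -0.0130731 ]), 'finger_force': 0.0, 'finger_gap': 1.0011155000897494}
```

View pics/top0.png

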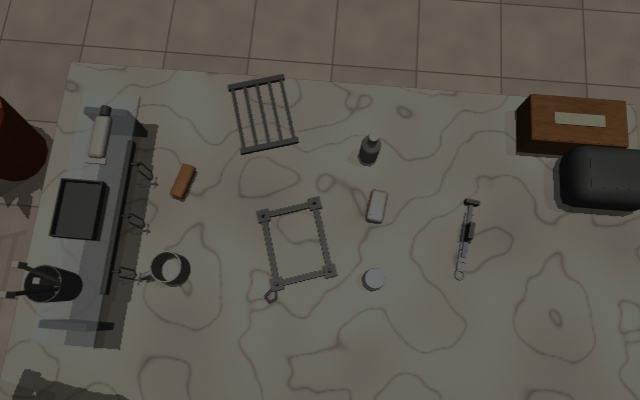

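View pics/scene0.png

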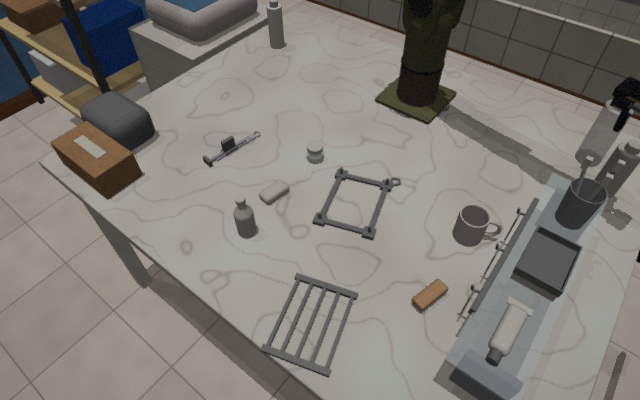

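Top view: frame corners a≈(277,284), b≈(330,271), c≈(315,203), d≈(263,216); rule eye ≈(460,275), fin ≈(468,231), jaw ≈(471,202). The scene view shows the same frame at (355,203) and the rule at (232,147). I'll zoom in on both.

```bash
python3 - <<'E'
from h import *
p=cv2.imread('pics/top0.png');q=cv2.imread('pics/scene0.png')
def crop(p,x0,y0,w,h,s,o=1.8): return cv2.resize(np.clip(p[y0:y0+h,x0:x0+w]*o,0,255).astype(np.uint8),None,fx=s,fy=s,interpolation=cv2.INTER_CUBIC)
A=crop(p,250,190,100,120,4);B=crop(p,440,190,50,96,5)
cv2.imwrite('pics/c1.png',np.hstack([A,B]))
C=crop(q,305,160,100,80,5,1.5);D=crop(q,198,125,68,48,6,1.5)
out=np.zeros((400,500+408,3),np.uint8);cv2.imwrite('pics/c2.png',np.hstack([crop(q,305,160,100,84,4,1.5),np.vstack([crop(q,198,125,70,48,5,1.5),np.zeros((96,350,3),np.uint8)])]))
E
```

```text
(no output)
```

View pics/c1.png

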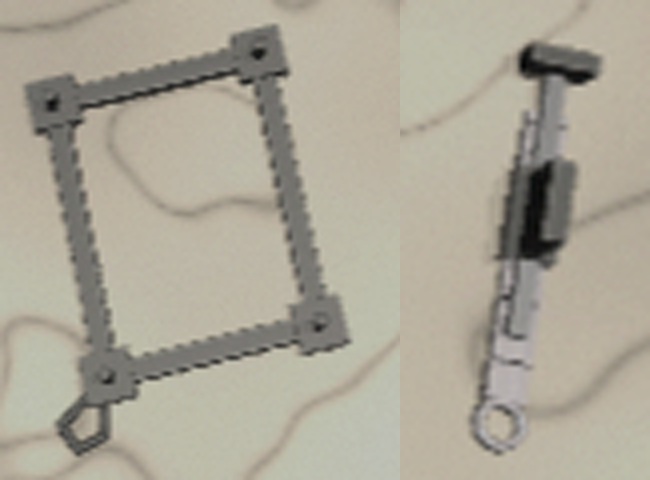

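View pics/c2.png

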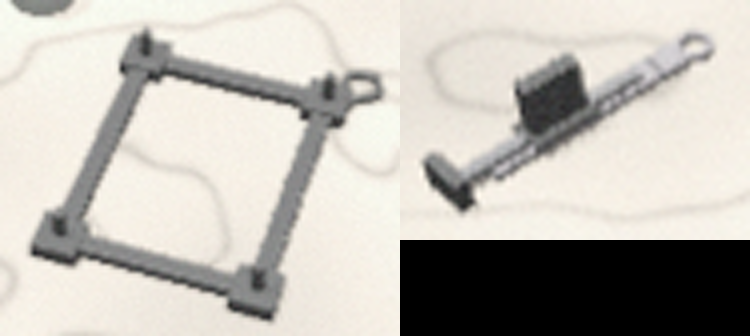

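Crop 1 (top ×4, ×5): pad centres a(108,375), b(322,324), c(260,53), d(53,104), eye hole (498,425), fin top (558,200), jaw top (562,62). Crop 2 (scene): peg tops a(329,75), b(146,30), c(60,213), d(258,266), eye (697,45), fin top (549,75).

```bash
python3 - <<'E'
from h import *
T=lambda x,y:(x/4+250-.4,y/4+190-.4)
P={k:onplane('top',*T(*v),.012) for k,v in dict(a=(108,375),b=(322,324),c=(260,53.5),d=(53,104)).items()}
S=lambda x,y:(x/4+305-.4,y/4+160-.4)
Q={k:onplane('scene',*S(*v),.034) for k,v in dict(a=(329,75),b=(146,30),c=(60,213),d=(258,266)).items()}
for k in P: print(k,P[k].round(4),Q[k].round(4))
for M in(P,Q):
  print([ (i+j,round(np.linalg.norm(M[i]-M[j]),4)) for i,j in('ac','bd','ab','cd','ad','bc')])
t=lambda x,y:((x-400)/5+440-.4,y/5+190-.4)
s=lambda x,y:((x-400)/5+198-.4,y/5+125-.4)
print('eye',onplane('top',*t(498,425),.006),onplane('scene',*s(697,45),.006))
print('fin',onplane('top',*t(558,200),.047),onplane('scene',*s(549,75),.047))
print('jaw',onplane('top',*t(565,60),.022),onplane('scene',*s(449,180),.022))
E
```

```text
a [0.4081 0.1367 0.012 ] [0.4089 0.1369 0.034 ]
b [0.4486 0.0129 0.012 ] [0.4497 0.0142 0.034 ]
c [0.6103 0.0638 0.012 ] [0.613  0.0663 0.034 ]
d [0.5681 0.1871 0.012 ] [0.5717 0.1878 0.034 ]
[('ac', np.float64(0.2149)), ('bd', np.float64(0.2112)), ('ab', np.float64(0.1302)), ('cd', np.float64(0.1303)), ('ad', np.float64(0.1677)), ('bc', np.float64(0.1695))]
[('ac', np.float64(0.216)), ('bd', np.float64(0.2122)), ('ab', np.float64(0.1293)), ('cd', np.float64(0.1284)), ('ad', np.float64(0.1706)), ('bc', np.float64(0.1714))]
eye [ 0.46541797 -0.29524724  0.006     ] [ 0.46755183 -0.29259272  0.006     ]
fin [ 0.56875072 -0.30968446  0.047     ] [ 0.57067493 -0.30641261  0.047     ]
jaw [ 0.64364421 -0.32024763  0.022     ] [ 0.65128898 -0.31083384  0.022     ]
```

Call:
{"op": "drive_tool", "data": {"deltas": "-0.5 -0.5 0 0 0 0; -1 -1 0 0 0 0; -1 -1 0 0 0 0; -1 -1 0 0 0 0", "grip": 0}}

```text
t: 0.5
position: [0.2025, 0.5107, 0.2173]
orientation: [[-0.973, 0.229, 0.001], [0.229, 0.973, -0.002], [-0.001, -0.002, -1.0]]
force: [-0.2, 1.1, 0.5]
finger_gap: 1.003
finger_force: 0.0
```

Call:
{"op": "drive_tool", "data": {"deltas": "-0.5 -0.5 0 0 0 0; -1 -1 0 0 0 0; -1 -1 0 0 0 0; -1 -1 0 0 0 0"}}

```text
t: 0.9
position: [0.2611, 0.417, 0.2175]
orientation: [[-0.974, 0.227, 0.0], [0.227, 0.974, 0.0], [0.0, 0.0, -1.0]]
force: [-0.6, 0.9, 0.1]
finger_gap: 0.997
finger_force: 0.0
```

Call:
{"op": "drive_tool", "data": {"deltas": "-0.5 -0.5 0 0 0 0; -1 -1 0 0 0 0; -1 -1 0 0 0 0; -1 -1 0 0 0 0"}}

```text
t: 1.3
position: [0.3209, 0.3223, 0.2175]
orientation: [[-0.974, 0.226, 0.0], [0.226, 0.974, 0.002], [0.0, 0.002, -1.0]]
force: [-0.1, 0.7, 0.6]
finger_gap: 1.004
finger_force: 0.0
```

Call:
{"op": "drive_tool", "data": {"deltas": "-0.5 -0.5 0 0 0 0; -1 -1 0 0 0 0; -1 -1 0 0 0 0; -1 -1 0 0 0 0"}}

```text
t: 1.7
position: [0.3812, 0.2271, 0.2175]
orientation: [[-0.974, 0.225, 0.001], [0.225, 0.974, 0.002], [-0.0, 0.002, -1.0]]
force: [0.7, 0.1, -1.2]
finger_gap: 1.005
finger_force: 0.0
```

Call:
{"op": "drive_tool", "data": {"deltas": "-0.3 -0.5 0 0 0 0; -0.635 -1 0 0 0 0; -0.635 -1 0 0 0 0; -0.635 -1 0 0 0 0"}}

```text
t: 2.1
position: [0.4122, 0.1389, 0.2176]
orientation: [[-0.975, 0.223, 0.001], [0.223, 0.975, 0.003], [-0.0, 0.003, -1.0]]
force: [0.3, -1.0, 0.6]
finger_gap: 1.002
finger_force: 0.0
```

Call:
{"op": "drive_tool", "data": {"deltas": "-0.3 -0.5 0 0 0 0; -0.635 -1 0 0 0 0; -0.635 -1 0 0 0 0; -0.635 -1 0 0 0 0"}}

```text
t: 2.5
position: [0.444, 0.0493, 0.2175]
orientation: [[-0.975, 0.223, 0.001], [0.223, 0.975, 0.002], [-0.0, 0.002, -1.0]]
force: [0.9, 0.6, 0.3]
finger_gap: 1.005
finger_force: 0.0
```

Call:
{"op": "drive_tool", "data": {"deltas": "-0.3 -0.5 0 0 0 0; -0.635 -1 0 0 0 0; -0.635 -1 0 0 0 0; -0.635 -1 0 0 0 0"}}

```text
t: 2.9
position: [0.4755, -0.04, 0.2174]
orientation: [[-0.975, 0.222, 0.0], [0.222, 0.975, 0.002], [-0.0, 0.002, -1.0]]
force: [1.2, 1.9, 0.2]
finger_gap: 1.004
finger_force: 0.0
```

Call:
{"op": "drive_tool", "data": {"deltas": "-0.3 -0.5 0 0 0 0; -0.635 -1 0 0 0 0; -0.635 -1 0 0 0 0; -0.635 -1 0 0 0 0"}}

```text
t: 3.3
position: [0.507, -0.1292, 0.2172]
orientation: [[-0.975, 0.222, 0.0], [0.222, 0.975, 0.002], [0.0, 0.002, -1.0]]
force: [0.4, 1.0, 0.8]
finger_gap: 1.004
finger_force: 0.0
```

Call:
{"op": "drive_tool", "data": {"deltas": "-0.3 -0.5 0 0 0 0; -0.635 -1 0 0 0 0; -0.635 -1 0 0 0 0; -0.635 -1 0 0 0 0"}}

```text
t: 3.7
position: [0.5384, -0.2184, 0.2171]
orientation: [[-0.975, 0.222, -0.0], [0.222, 0.975, 0.002], [0.001, 0.002, -1.0]]
force: [-0.0, 1.4, 0.0]
finger_gap: 1.002
finger_force: 0.0
```

Call:
{"op": "drive_tool", "data": {"deltas": "-0.3 -0.5 0.2 0 0 -0.015; -0.635 -1 0.5 0 0 -0.029; -0.635 -1 0.8 0 0 -0.029; -0.635 -1 1 0 0 -0.029; -0.635 -1 1 0 0 -0.029; -0.635 -1 1 0 0 -0.029"}}

```text
t: 4.3
position: [0.5704, -0.3074, 0.1379]
orientation: [[-0.991, 0.131, 0.0], [0.131, 0.991, 0.002], [0.0, 0.002, -1.0]]
force: [-0.2, 1.0, 1.2]
finger_gap: 0.999
finger_force: 0.0
```

```bash
python3 - <<'E'
from h import *
s=observe();print(s['joints'].round(2),s['position'])
p,d=capture('top');q,e=capture('scene')
cv2.imwrite('pics/top1.png',p);cv2.imwrite('pics/scene1.png',q)
f=lambda p,x0,y0,w,h,s:cv2.resize(np.clip(p[y0:y0+h,x0:x0+w]*1.8,0,255).astype(np.uint8),None,fx=s,fy=s)
cv2.imwrite('pics/c3.png',np.hstack([f(p,420,180,100,120,4),f(q,180,90,100,120,4)]))
E
```

```text
[ 0.59  0.82 -0.3   1.56  0.31  0.81  1.6 ] [ 0.57042345 -0.30738395  0.13792562]
```

View pics/c3.png

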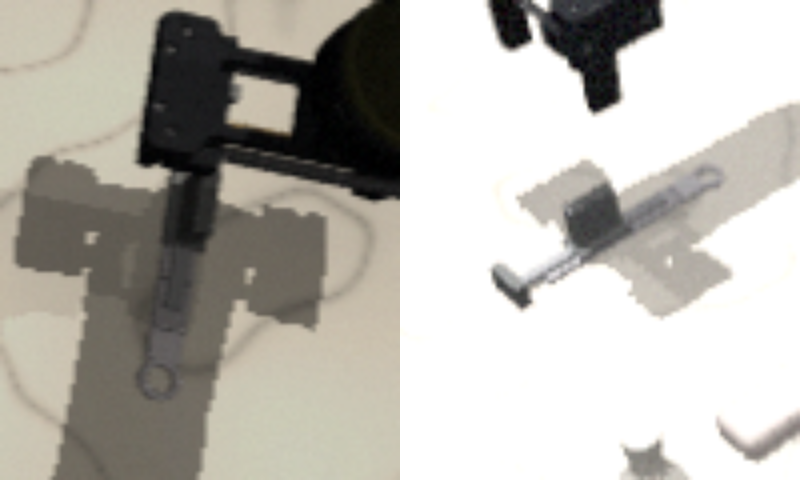

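The gripper is above the rule: fin at ≈(190,210) left, under the fingers and aligned; the eye sits at (157,380). Descending and gripping.

Call:
{"op": "drive_tool", "data": {"deltas": "0 0 0.5 0 0 0; 0 0 1 0 0 0; 0 0 1 0 0 0"}}

```text
t: 4.7
position: [0.5663, -0.3088, 0.0539]
orientation: [[-0.991, 0.134, -0.008], [0.134, 0.991, 0.004], [0.008, 0.002, -1.0]]
force: [-0.7, 0.6, 0.1]
finger_gap: 1.001
finger_force: 0.0
```

Call:
{"op": "drive_tool", "data": {"deltas": "0 0 0.25 0 0 0; 0 0 0.4 0 0 0; 0 0 0.5 0 0 0; 0 0 0.5 0 0 0; 0 0 0.5 0 0 0"}}

```text
t: 5.2
position: [0.57, -0.3112, 0.0183]
orientation: [[-0.991, 0.135, 0.001], [0.135, 0.991, -0.0], [-0.001, -0.0, -1.0]]
force: [-0.1, -0.5, 0.1]
finger_gap: 0.998
finger_force: 0.0
```

Call:
{"op": "drive_tool", "data": {"deltas": "0 0 0 0 0 0; 0 0 0 0 0 0; 0 0 0 0 0 0; 0 0 0 0 0 0; 0 0 0 0 0 0; 0 0 0 0 0 0; 0 0 0 0 0 0; 0 0 0 0 0 0", "grip": 255}}

```text
t: 6.0
position: [0.5694, -0.3109, 0.0173]
orientation: [[-0.991, 0.135, -0.0], [0.135, 0.991, 0.0], [0.0, 0.0, -1.0]]
force: [0.8, -0.2, -0.8]
finger_gap: 0.299
finger_force: 0.0
```

Call:
{"op": "drive_tool", "data": {"deltas": "0 0 0 0 0 0; 0 0 0 0 0 0; 0 0 0 0 0 0; 0 0 0 0 0 0; 0 0 0 0 0 0; 0 0 0 0 0 0"}}

```text
t: 6.6
position: [0.5695, -0.3108, 0.0174]
orientation: [[-0.991, 0.135, -0.0], [0.135, 0.991, 0.0], [0.0, 0.0, -1.0]]
force: [0.7, -0.4, -1.2]
finger_gap: 0.13
finger_force: 30.0
```

Call:
{"op": "drive_tool", "data": {"deltas": "0 0 -0.3 0 0 0; 0 0 -0.7 0 0 0; 0 0 -1 0 0 0; 0 0 -1 0 0 0; 0 0 -1 0 0 0"}}

```text
t: 7.1
position: [0.5691, -0.3111, 0.097]
orientation: [[-0.991, 0.135, -0.0], [0.135, 0.991, -0.0], [0.0, -0.0, -1.0]]
force: [-0.5, -0.2, -2.3]
finger_gap: 0.129
finger_force: 30.0
```

Call:
{"op": "drive_tool", "data": {"deltas": "0.15 0.25 0 0 0 0; 0.35 0.6 0 0 0 0; 0.5 1 0 0 0 0; 0.5 1 0 0 0 0"}}

```text
t: 7.5
position: [0.5385, -0.2192, 0.0955]
orientation: [[-0.992, 0.128, -0.005], [0.128, 0.992, 0.006], [0.006, 0.005, -1.0]]
force: [0.1, -0.1, -2.2]
finger_gap: 0.133
finger_force: 30.0
```

Call:
{"op": "drive_tool", "data": {"deltas": "0.15 0.25 0 0 0 0; 0.35 0.6 0 0 0 0; 0.5 1 0 0 0 0; 0.5 1 0 0 0 0"}}

```text
t: 7.9
position: [0.5099, -0.1357, 0.0961]
orientation: [[-0.992, 0.128, -0.004], [0.128, 0.992, 0.004], [0.005, 0.004, -1.0]]
force: [-0.2, 0.2, -1.7]
finger_gap: 0.131
finger_force: 30.0
```

Call:
{"op": "drive_tool", "data": {"deltas": "0.15 0.25 0 0 0 0; 0.35 0.6 0 0 0 0; 0.47 1 0 0 0 0; 0.47 1 0 0 0 0"}}

```text
t: 8.3
position: [0.4845, -0.0523, 0.0964]
orientation: [[-0.992, 0.128, -0.002], [0.128, 0.992, 0.003], [0.003, 0.003, -1.0]]
force: [0.4, -0.2, -3.0]
finger_gap: 0.136
finger_force: 30.0
```

Call:
{"op": "drive_tool", "data": {"deltas": "0 0.25 0 0 0 0; 0 0.6 0 0 0 0; 0 1 0 0 0 0; 0 1 0 0 0 0"}}

```text
t: 8.7
position: [0.4976, 0.0269, 0.0966]
orientation: [[-0.992, 0.129, 0.001], [0.129, 0.992, 0.004], [-0.001, 0.004, -1.0]]
force: [0.2, -0.1, -1.2]
finger_gap: 0.133
finger_force: 30.0
```

Call:
{"op": "drive_tool", "data": {"deltas": "0 0.25 0 0 0 0.02; 0 0.6 0 0 0 0.04; 0 1 0 0 0 0.065; 0 1 0 0 0 0.065; 0 1 0 0 0 0.065; 0 1 0 0 0 0.065; 0 1 0 0 0 0.065"}}

```text
t: 9.4
position: [0.5068, 0.0992, 0.0971]
orientation: [[-0.942, 0.335, -0.001], [0.335, 0.942, -0.001], [0.0, -0.001, -1.0]]
force: [-0.1, 0.0, -2.4]
finger_gap: 0.136
finger_force: 30.0
```

```bash
python3 - <<'E'
from h import *
s=observe();print(s['joints'].round(2),s['position'],s['orientation'].round(4))
p,d=capture('top');q,e=capture('scene')
cv2.imwrite('pics/top2.png',p);cv2.imwrite('pics/scene2.png',q)
f=lambda p,x0,y0,w,h,s:cv2.resize(np.clip(p[y0:y0+h,x0:x0+w]*1.6,0,255).astype(np.uint8),None,fx=s,fy=s,interpolation=cv2.INTER_CUBIC)
cv2.imwrite('pics/c4.png',np.hstack([f(p,240,190,100,140,4),f(q,305,130,100,140,4)]))
E
```

```text
[-0.23  0.74 -0.08  2.    0.14  0.41  0.8 ] [0.50683982 0.09923246 0.09709714] [[-9.421e-01  3.355e-01 -9.000e-04]
 [ 3.355e-01  9.421e-01 -1.300e-03]
 [ 4.000e-04 -1.500e-03 -1.000e+00]]
```

View pics/c4.png

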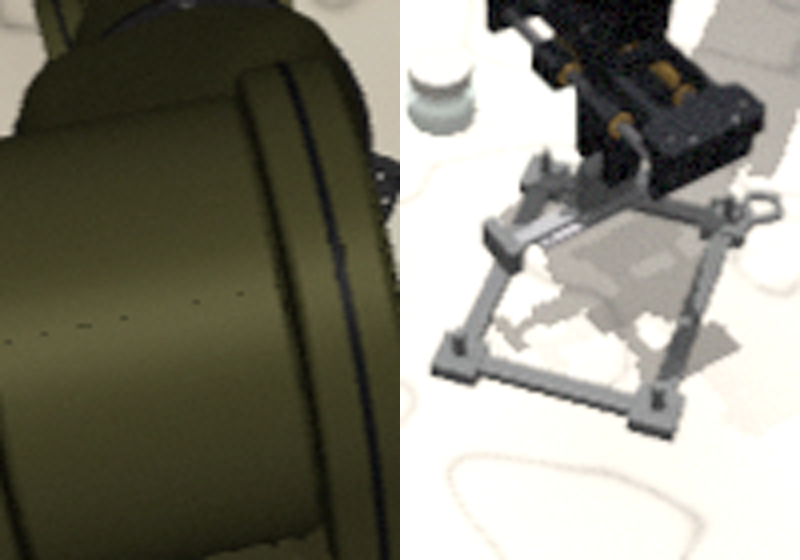

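The scene crop shows the carried rule parallel to a–c: jaw at (505,235), peg c at (460,345). The gripper hides the eye, and the arm fills the top view. I'll turn the rule by 180° so the eye goes over peg c, in view of the scene camera.

Call:
{"op": "drive_tool", "data": {"deltas": "0 0 0 0 0 0.04; 0 0 0 0 0 0.085; 0 0 0 0 0 0.13; 0 0 0 0 0 0.175; 0 0 0 0 0 0.22; 0 0 0 0 0 0.265; 0 0 0 0 0 0.31; 0 0 0 0 0 0.355; 0 0 0 0 0 0.4; 0 0 0 0 0 0.445; 0 0 0 0 0 0.49; 0 0 0 0 0 0.5"}}

```text
t: 10.7
position: [0.507, 0.1009, 0.0974]
orientation: [[0.336, 0.942, -0.0], [0.942, -0.336, -0.0], [-0.0, -0.0, -1.0]]
force: [0.1, -1.1, -1.7]
finger_gap: 0.129
finger_force: 30.0
```

Call:
{"op": "drive_tool", "data": {"deltas": "0 0 0 0 0 0.04; 0 0 0 0 0 0.085; 0 0 0 0 0 0.13; 0 0 0 0 0 0.175; 0 0 0 0 0 0.22; 0 0 0 0 0 0.265; 0 0 0 0 0 0.31; 0 0 0 0 0 0.355; 0 0 0 0 0 0.4; 0 0 0 0 0 0.445; 0 0 0 0 0 0.49; 0 0 0 0 0 0.5"}}

```text
t: 11.9
position: [0.5067, 0.1012, 0.0972]
orientation: [[0.943, -0.333, -0.001], [-0.333, -0.943, 0.0], [-0.001, 0.0, -1.0]]
force: [0.1, 0.2, -1.9]
finger_gap: 0.133
finger_force: 30.0
```

Call:
{"op": "drive_tool", "data": {"deltas": "0 0 0.15 0 0 0; 0 0 0.3 0 0 0; 0 0 0.4 0 0 0; 0 0 0.4 0 0 0; 0 0 0.4 0 0 0"}}

```text
t: 12.4
position: [0.5071, 0.1011, 0.0656]
orientation: [[0.943, -0.332, -0.0], [-0.332, -0.943, 0.0], [-0.0, -0.0, -1.0]]
force: [0.7, -0.2, -1.6]
finger_gap: 0.131
finger_force: 30.0
```

```bash
python3 - <<'E'
from h import *
s=observe();print(s['joints'].round(2),s['position'],s['orientation'].round(4))
q,e=capture('scene')
cv2.imwrite('pics/scene3.png',q)
f=lambda p,x0,y0,w,h,s:cv2.resize(np.clip(p[y0:y0+h,x0:x0+w]*1.2,0,255).astype(np.uint8),None,fx=s,fy=s,interpolation=cv2.INTER_CUBIC)
cv2.imwrite('pics/c5.png',f(q,305,160,100,90,8)[:600])
E
```

```text
[-0.6   0.88  0.54  2.03 -0.97  0.51 -1.24] [0.50708282 0.10109994 0.06556392] [[ 9.433e-01 -3.319e-01 -1.000e-04]
 [-3.319e-01 -9.433e-01  4.000e-04]
 [-3.000e-04 -3.000e-04 -1.000e+00]]
```

View pics/c5.png

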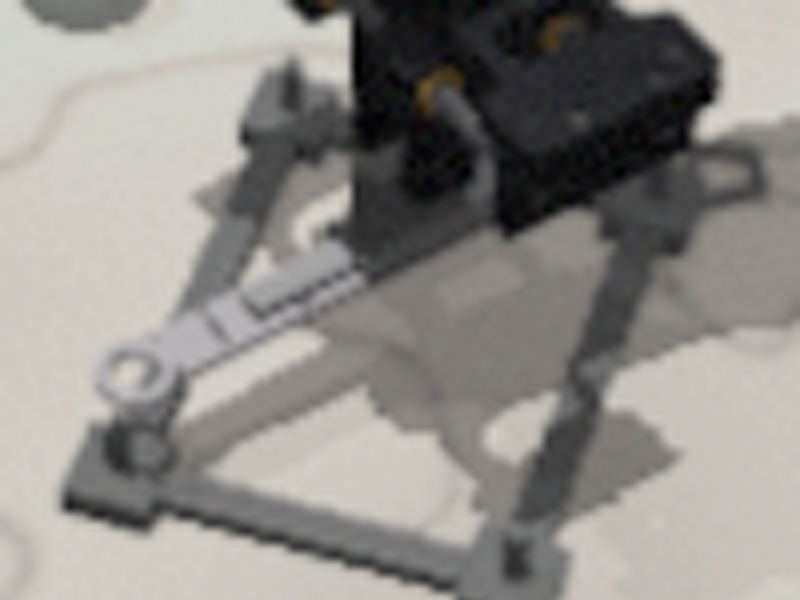

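The eye ring is centred at crop (140,374), about 50 mm above the counter. Peg c is just under it at ≈(120,435), and peg d at (517,550).

```bash
python3 - <<'E'
from h import *
s=observe();p=s['position'];O=s['orientation']
e=onplane('scene',140/8+305-.44,374/8+160-.44,.053)
w=e[:2]-p[:2];x=-O[:2,0];x=np.sign(-(w@x))*x;y=np.array([-x[1],x[0]])
print('eye',e,'along',w@x,'perp',w@y)
c=np.array([.613,.0663]);a=np.array([.4089,.1369]); c1=np.array([.6103,.0638])
for C in(c,c1):
  D=C-e[:2];print('need world',D,'tool units',(O[:2,:2].T@D)/.08)
print('yaw want',np.degrees(np.arctan2(*(a-c)[::-1])),'rule yaw',np.degrees(np.arctan2(x[1],x[0])))
print(proj('scene',np.r_[c,.034]))
E
```

```text
eye [0.60472668 0.06777076 0.053     ] along -0.10299506643133051 perp -0.0009309560512078952
need world [ 0.00827332 -0.00147076] tool units [ 0.10365063 -0.01701501]
need world [ 0.00557332 -0.00397076] tool units [0.08219877 0.02367212]
yaw want 160.91904325905304 rule yaw 160.59737171092078
(np.float64(319.6052947769535), np.float64(212.8390383945851))
```

Call:
{"op": "drive_tool", "data": {"deltas": "0.05 -0.01 0 0 0 0; 0.103 -0.015 0 0 0 0; 0.103 -0.015 0.08 0 0 0; 0.103 -0.015 0.14 0 0 0; 0.103 -0.015 0.14 0 0 0; 0.103 -0.015 0.14 0 0 0"}}

```text
t: 13.05
position: [0.5148, 0.0996, 0.054]
orientation: [[0.943, -0.333, -0.001], [-0.333, -0.943, 0.0], [-0.001, 0.0, -1.0]]
force: [0.6, 0.3, -1.9]
finger_gap: 0.131
finger_force: 30.0
```

```bash
python3 - <<'E'
from h import *
s=observe();print(s['joints'].round(2),s['position'],s['orientation'].round(4))
q,e=capture('scene')
cv2.imwrite('pics/scene4.png',q)
f=lambda p,x0,y0,w,h,s:cv2.resize(np.clip(p[y0:y0+h,x0:x0+w]*1.2,0,255).astype(np.uint8),None,fx=s,fy=s,interpolation=cv2.INTER_CUBIC)
cv2.imwrite('pics/c6.png',f(q,305,190,50,40,12))
E
```

```text
[-0.57  0.9   0.51  2.01 -0.96  0.49 -1.24] [0.51484449 0.09963437 0.05395898] [[ 9.428e-01 -3.335e-01 -8.000e-04]
 [-3.335e-01 -9.428e-01  2.000e-04]
 [-8.000e-04  1.000e-04 -1.000e+00]]
```

View pics/c6.png

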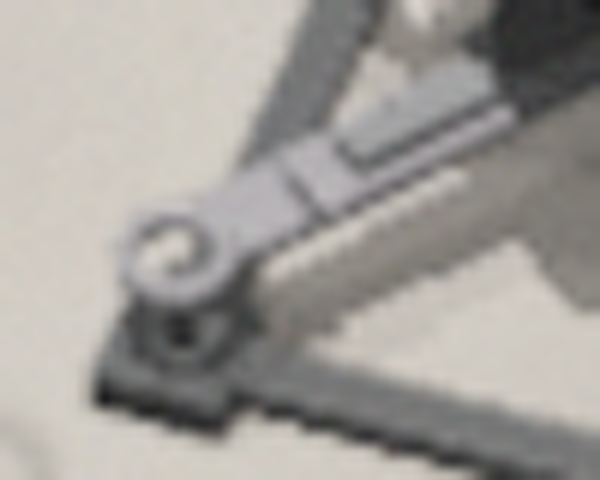

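The ring hole is centred at ≈(174,251), with peg c's tip just showing at its lower edge ≈(182,265) and the peg base at (180,335). I'll compute the offset that remains.

```bash
python3 - <<'E'
from h import *
s=observe();p=s['position'];O=s['orientation']
q=cv2.imread('pics/scene4.png')[200:222,312:330]
print(q.max(2))
for x,y in((174,251),(178,255)):
  e=onplane('scene',(x+.5)/12+305-.5,(y+.5)/12+190-.5,p[2]-.0174+.006)
  D=np.array([.613,.0663])-e[:2];print(e,D,(O[:2,:2].T@D)/.08, np.linalg.norm(e[:2]-p[:2]))
x=O[:2,0]
for L in (.103,.1044): print('pred eye',p[:2]+L*x, [proj('scene',np.r_[p[:2]+L*x,.0426])])
E
```

```text
[[173 173 173 174 175 174 174 177 175 175 175 175 175 161 114 100  99 102]
 [175 176 175 174 173 175 175 176 175 175 175 175 172 147 108  98 102 107]
 [174 175 175 173 173 174 174 175 175 176 176 174 162 125  99 107 128 142]
 [174 173 175 174 174 175 175 175 175 176 175 172 149 111 123 132 135 151]
 [175 174 174 175 175 175 176 175 176 175 174 166 144 140 147 149 136 133]
 [174 173 175 174 173 176 176 176 174 172 165 156 151 152 152 152 140 111]
 [175 175 175 174 173 172 169 167 164 155 155 152 154 152 152 152 149 130]
 [174 175 175 171 164 161 159 161 161 152 151 152 151 152 154 154 152 147]
 [174 175 174 165 149 133 115 119 121 135 150 153 153 154 153 152 152 145]
 [175 176 169 157 131 102 130 154 144 116 130 151 143 153 152 145 129 118]
 [176 171 158 145 135 156 167 176 160 111 113 142 140 137 128 117 102 136]
 [176 173 163 148 154 175 167 151 139 100 115 143 129  97  88 121 157 167]
 [175 175 164 142 156 161 147 113 113 117 134 143 104  65 100 151 164 144]
 [176 175 162 126 138 150 147 137 140 145 138 109  71  64 100 132 130 120]
 [174 176 166 135 101 118 130 133 136 122 101  73 
[... 262 characters left out ...]
1  89  63  70  75  49  41  68  87  68  64  74  90  96  97  95]
 [164 125 101  89  63  67  75  82  85  80  68  58  69  88  98  96  92  96]
 [151 104  99  98  89  80  63  73  75  72  60  71  89  87  97  93  95 101]
 [137  77  83  94  99  98  84  83  85  83  86  84  88  93  93  96  97  98]]
[0.61327325 0.06480598 0.04269199] [-0.00027325  0.00149402] [-0.00944758 -0.01646733] 0.10425734253191334
[0.61360607 0.06612299 0.04269199] [-0.00060607  0.00017701] [-0.00788005  0.00044021] 0.10414052408482588
pred eye [0.61209301 0.0652398 ] [(np.float64(319.46913741763876), np.float64(210.27240358899306))]
pred eye [0.61341288 0.06477295] [(np.float64(318.9971771063498), np.float64(210.5095926670664))]
```

Offset is about 1 mm. Lowering gently.

Call:
{"op": "drive_tool", "data": {"deltas": "-0.006 -0.01 0.02 0 0 0; -0.006 -0.01 0.04 0 0 0; -0.006 -0.01 0.06 0 0 0; -0.006 -0.01 0.08 0 0 0; -0.006 -0.01 0.08 0 0 0; -0.006 -0.01 0.08 0 0 0"}}

```text
t: 13.7
position: [0.515, 0.1005, 0.0478]
orientation: [[0.943, -0.333, -0.0], [-0.333, -0.943, 0.0], [-0.0, -0.0, -1.0]]
force: [-0.1, 0.2, -1.8]
finger_gap: 0.129
finger_force: 30.0
```

Call:
{"op": "drive_tool", "data": {"deltas": "0 0 0.04 0 0 0; 0 0 0.08 0 0 0; 0 0 0.12 0 0 0; 0 0 0.16 0 0 0; 0 0 0.2 0 0 0; 0 0 0.2 0 0 0"}}

```text
t: 14.3
position: [0.5147, 0.1005, 0.0314]
orientation: [[0.943, -0.333, -0.001], [-0.333, -0.943, 0.0], [-0.001, 0.0, -1.0]]
force: [-0.5, 0.1, -2.3]
finger_gap: 0.132
finger_force: 30.0
```

```bash
python3 - <<'E'
from h import *
F=[]
for i in range(4):
  s=observe();F.append(s['force']);print(s['t'],s['position'].round(4),s['force'].round(2),s['ft_torque'].round(3));capture('scene')
E
```

```text
14.3 [0.5147 0.1005 0.0314] [-0.46  0.1  -2.35] [-0.013  0.112  0.037]
14.35 [0.5149 0.1005 0.0316] [ 0.19  0.77 -2.96] [0.02  0.216 0.011]
14.4 [0.515  0.1005 0.0317] [-0.4  -0.21 -0.52] [0.014 0.178 0.024]
14.45 [0.515  0.1005 0.0318] [ 0.17 -0.33 -2.08] [0.001 0.133 0.011]
```

Call:
{"op": "drive_tool", "data": {"deltas": "-0.04 0 0 0 0 0; -0.08 0 0 0 0 0; -0.12 0 0 0 0 0; -0.16 0 0 0 0 0; -0.2 0 0 0 0 0; -0.23 0 0 0 0 0; -0.23 0 0 0 0 0"}}

```text
t: 15.2
position: [0.4972, 0.1069, 0.0319]
orientation: [[0.943, -0.333, -0.001], [-0.333, -0.943, 0.0], [-0.001, -0.0, -1.0]]
force: [1.8, -0.8, -1.7]
finger_gap: 0.132
finger_force: 30.0
```

Call:
{"op": "drive_tool", "data": {"deltas": "-0.01 0 0 0 0 0; -0.02 0 0 0 0 0; -0.03 0 0 0 0 0"}}

```text
t: 15.5
position: [0.4956, 0.1074, 0.0318]
orientation: [[0.943, -0.333, 0.0], [-0.333, -0.943, -0.0], [0.0, -0.0, -1.0]]
force: [2.5, -0.8, -3.1]
finger_gap: 0.131
finger_force: 30.0
```

Call:
{"op": "drive_tool", "data": {"deltas": "-0.01 0 0 0 0 0; -0.02 0 0 0 0 0; -0.03 0 0 0 0 0; -0.03 0 0 0 0 0"}}

```text
t: 15.9
position: [0.4929, 0.1084, 0.0318]
orientation: [[0.943, -0.333, -0.0], [-0.333, -0.943, 0.0], [-0.0, -0.0, -1.0]]
force: [2.2, -1.4, -2.9]
finger_gap: 0.129
finger_force: 30.0
```

Call:
{"op": "drive_tool", "data": {"deltas": "-0.01 0 0 0 0 0; -0.01 0 0 0 0 0; -0.015 0 0 0 0 0; -0.015 0 0 0 0 0"}}

```text
t: 16.3
position: [0.492, 0.1087, 0.0318]
orientation: [[0.943, -0.333, 0.0], [-0.333, -0.943, 0.0], [-0.0, -0.0, -1.0]]
force: [2.5, -1.2, -1.5]
finger_gap: 0.132
finger_force: 30.0
```

Call:
{"op": "drive_tool", "data": {"deltas": "-0.01 0 0 0 0 0; -0.01 0 0 0 0 0; -0.01 0 0 0 0 0"}}

```text
t: 16.6
position: [0.4911, 0.109, 0.0318]
orientation: [[0.943, -0.333, -0.0], [-0.333, -0.943, 0.0], [-0.0, -0.0, -1.0]]
force: [1.9, -0.5, -2.1]
finger_gap: 0.129
finger_force: 30.0
```

Call:
{"op": "drive_tool", "data": {"deltas": "-0.01 0 0 0 0 0; -0.01 0 0 0 0 0; -0.01 0 0 0 0 0"}}

```text
t: 16.9
position: [0.4904, 0.1093, 0.0318]
orientation: [[0.943, -0.333, -0.0], [-0.333, -0.943, 0.0], [-0.0, -0.0, -1.0]]
force: [1.8, -0.7, -2.3]
finger_gap: 0.132
finger_force: 30.0
```

Call:
{"op": "drive_tool", "data": {"deltas": "-0.01 0 0 0 0 0; -0.01 0 0 0 0 0; -0.01 0 0 0 0 0"}}

```text
t: 17.2
position: [0.4897, 0.1095, 0.0318]
orientation: [[0.943, -0.333, -0.0], [-0.333, -0.943, 0.0], [-0.0, -0.0, -1.0]]
force: [2.1, -1.2, -2.0]
finger_gap: 0.133
finger_force: 30.0
```

Call:
{"op": "drive_tool", "data": {"deltas": "-0.008 0 0 0 0 0; -0.008 0 0 0 0 0; -0.008 0 0 0 0 0"}}

```text
t: 17.5
position: [0.4891, 0.1097, 0.0318]
orientation: [[0.943, -0.333, -0.0], [-0.333, -0.943, 0.0], [-0.0, -0.0, -1.0]]
force: [1.6, -0.9, -3.1]
finger_gap: 0.132
finger_force: 30.0
```

Call:
{"op": "drive_tool", "data": {"deltas": "-0.008 0 0 0 0 0; -0.008 0 0 0 0 0; -0.008 0 0 0 0 0"}}

```text
t: 17.8
position: [0.4891, 0.1098, 0.0318]
orientation: [[0.943, -0.334, 0.001], [-0.334, -0.943, -0.0], [0.001, -0.0, -1.0]]
force: [3.1, -2.7, -2.8]
finger_gap: 0.132
finger_force: 30.0
```

Call:
{"op": "drive_tool", "data": {"deltas": "-0.008 0 0 0 0 0; -0.008 0 0 0 0 0; -0.008 0 0 0 0 0"}}

```text
t: 18.1
position: [0.489, 0.1097, 0.0319]
orientation: [[0.943, -0.334, 0.002], [-0.334, -0.943, -0.001], [0.002, -0.0, -1.0]]
force: [5.5, -1.8, -3.1]
finger_gap: 0.132
finger_force: 30.0
```

```bash
python3 - <<'E'
from h import *
q,e=capture('scene')
cv2.imwrite('pics/scene5.png',q)
f=lambda p,x0,y0,w,h,s:cv2.resize(np.clip(p[y0:y0+h,x0:x0+w]*1.3,0,255).astype(np.uint8),None,fx=s,fy=s,interpolation=cv2.INTER_CUBIC)
cv2.imwrite('pics/c7.png',f(q,305,160,100,75,8))
E
```

```text
(no output)
```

View pics/c7.png

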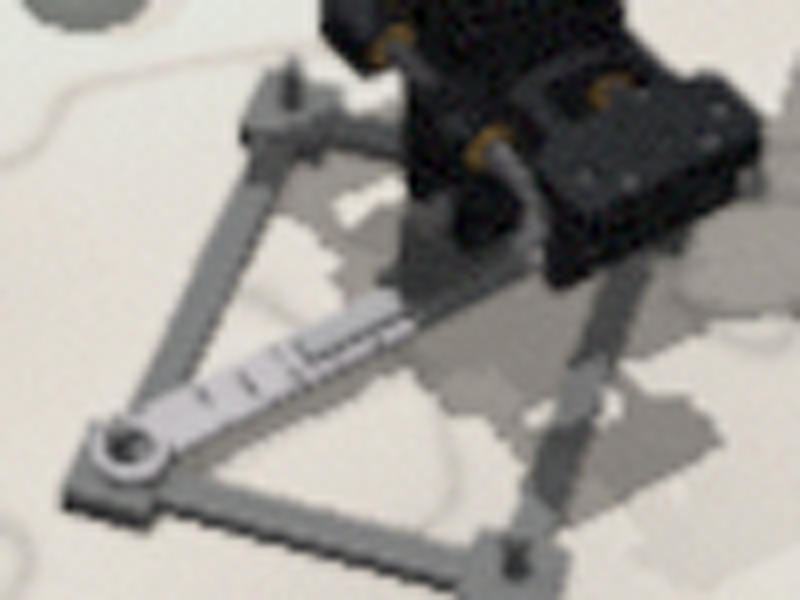

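The eye is seated over peg c at crop (128,447), and the force is building with the slider stopped, so the jaw is on peg a. I'll press slightly more and hold.

Call:
{"op": "drive_tool", "data": {"deltas": "-0.006 0 0 0 0 0; -0.012 0 0 0 0 0; -0.012 0 0 0 0 0; -0.012 0 0 0 0 0; -0.012 0 0 0 0 0; -0.012 0 0 0 0 0; -0.012 0 0 0 0 0"}}

```text
t: 18.85
position: [0.489, 0.1098, 0.0321]
orientation: [[0.943, -0.334, 0.004], [-0.334, -0.943, -0.001], [0.004, -0.0, -1.0]]
force: [5.9, -1.6, -3.7]
finger_gap: 0.132
finger_force: 30.0
```

Call:
{"op": "drive_tool", "data": {"deltas": "-0.008 0 0 0 0 0; -0.015 0 0 0 0 0; -0.015 0 0 0 0 0; -0.015 0 0 0 0 0; -0.015 0 0 0 0 0; -0.015 0 0 0 0 0; -0.015 0 0 0 0 0"}}

```text
t: 19.55
position: [0.4889, 0.1098, 0.0323]
orientation: [[0.942, -0.334, 0.006], [-0.334, -0.942, -0.002], [0.006, -0.0, -1.0]]
force: [7.4, -2.2, -3.0]
finger_gap: 0.128
finger_force: 30.0
```

```bash
python3 - <<'E'
from h import *
s=observe();O=s['orientation']
print(s['t'],s['position'].round(4),(O[:,:2].T@s['force']).round(2))
# ring at snug: crop (128,447)/8
e=onplane('scene',128/8+305-.44,447/8+160-.44,.0208)
print(e,np.linalg.norm(e[:2]-s['position'][:2]))
c=np.array([.613,.0663]);d=np.array([.5717,.1878]);b=np.array([.4497,.0142])
u=(b-d)/np.linalg.norm(b-d);print('bd yaw',np.degrees(np.arctan2(u[1],u[0])))
E
```

```text
19.55 [0.4889 0.1098 0.0323] [ 7.69 -0.39]
[0.60995393 0.06687986 0.0208    ] 0.12840926703873956
bd yaw -125.09820530543033
```

Call:
{"op": "drive_tool", "data": {"deltas": "0.035 0 0 0 0 0; 0.07 0 0 0 0 0; 0.1 0 0 0 0 0; 0.14 0 0 0 0 0; 0.18 0 0 0 0 0; 0.22 0 0 0 0 0; 0.26 0 0 0 0 0; 0.3 0 0 0 0 0; 0.325 0 0 0 0 0; 0.325 0 0 0 0 0; 0.3 0 0 0 0 0; 0.275 0 0 0 0 0"}}

```text
t: 20.75
position: [0.5076, 0.1031, 0.032]
orientation: [[0.943, -0.334, 0.002], [-0.334, -0.943, -0.001], [0.002, -0.0, -1.0]]
force: [0.9, 0.9, -1.7]
finger_gap: 0.13
finger_force: 30.0
```

Call:
{"op": "drive_tool", "data": {"deltas": "0 0 -0.03 0 0 0; 0 0 -0.1 0 0 0; 0 0 -0.2 0 0 0; 0 0 -0.3 0 0 0; 0 0 -0.45 0 0 0; 0 0 -0.45 0 0 0"}}

```text
t: 21.35
position: [0.5078, 0.1035, 0.0696]
orientation: [[0.943, -0.333, 0.003], [-0.333, -0.943, 0.0], [0.003, -0.001, -1.0]]
force: [0.0, -0.7, -2.8]
finger_gap: 0.131
finger_force: 30.0
```

```bash
python3 - <<'E'
from h import *
s=observe();print(s['joints'].round(2),s['position'].round(4),s['orientation'].round(3).tolist())
p=s['position']
# target TCP with eye over d: eye-TCP L
d=np.array([.5717,.1878]);b=np.array([.4497,.0142]);u=(b-d)/np.linalg.norm(b-d)
for L in(.11,.112): print(d+L*u)
print((s['orientation'][:2,:2].T@(d+.111*u-p[:2])/.08))
E
```

```text
[-0.57  0.86  0.47  2.03 -0.88  0.47 -1.33] [0.5078 0.1035 0.0696] [[0.943, -0.333, 0.003], [-0.333, -0.943, 0.0], [0.003, -0.001, -1.0]]
[0.50845224 0.09780155]
[0.50730228 0.09616521]
[0.02813367 0.07700333]
```

Call:
{"op": "drive_tool", "data": {"deltas": "0.01 0.02 0 0 0 -0.03; 0.02 0.05 0 0 0 -0.075; 0.028 0.077 0 0 0 -0.12; 0.028 0.077 0 0 0 -0.165; 0.028 0.077 0 0 0 -0.21; 0.028 0.077 0 0 0 -0.255; 0.028 0.077 0 0 0 -0.3; 0.028 0.077 0 0 0 -0.345; 0.028 0.077 0 0 0 -0.39; 0.028 0.077 0 0 0 -0.413; 0.028 0.077 0 0 0 -0.413; 0.028 0.077 0 0 0 -0.413"}}

```text
t: 22.55
position: [0.5068, 0.0968, 0.0679]
orientation: [[0.577, 0.817, 0.0], [0.817, -0.577, -0.0], [0.0, 0.0, -1.0]]
force: [-0.2, -0.2, -2.1]
finger_gap: 0.134
finger_force: 30.0
```

Call:
{"op": "drive_tool", "data": {"deltas": "0 0 0.06 0 0 0; 0 0 0.12 0 0 0; 0 0 0.17 0 0 0; 0 0 0.17 0 0 0; 0 0 0.17 0 0 0"}}

```text
t: 23.05
position: [0.5065, 0.097, 0.054]
orientation: [[0.576, 0.818, -0.0], [0.818, -0.576, -0.0], [-0.0, -0.0, -1.0]]
force: [-0.2, -0.0, -1.5]
finger_gap: 0.135
finger_force: 30.0
```

```bash
python3 - <<'E'
from h import *
s=observe();print(s['joints'].round(2),s['position'].round(4),s['orientation'].round(3).tolist())
p=s['position'];d=np.array([.5717,.1878])
print('d px',proj('scene',np.r_[d,.034]), 'eye exp',proj('scene',np.r_[d,p[2]-.0114]))
q,e=capture('scene')
cv2.imwrite('pics/scene6.png',q)
f=lambda p,x0,y0,w,h,s:cv2.resize(np.clip(p[y0:y0+h,x0:x0+w]*1.2,0,255).astype(np.uint8),None,fx=s,fy=s,interpolation=cv2.INTER_CUBIC)
cv2.imwrite('pics/c8.png',f(q,345,195,50,45,12))
E
```

```text
[-0.37  0.83  0.15  2.03 -0.38  0.31 -0.52] [0.5065 0.097  0.054 ] [[0.576, 0.818, -0.0], [0.818, -0.576, -0.0], [-0.0, -0.0, -1.0]]
d px (np.float64(369.0829230600648), np.float64(226.09718055766422)) eye exp (np.float64(369.3708054518153), np.float64(223.99065067104516))
```

View pics/c8.png

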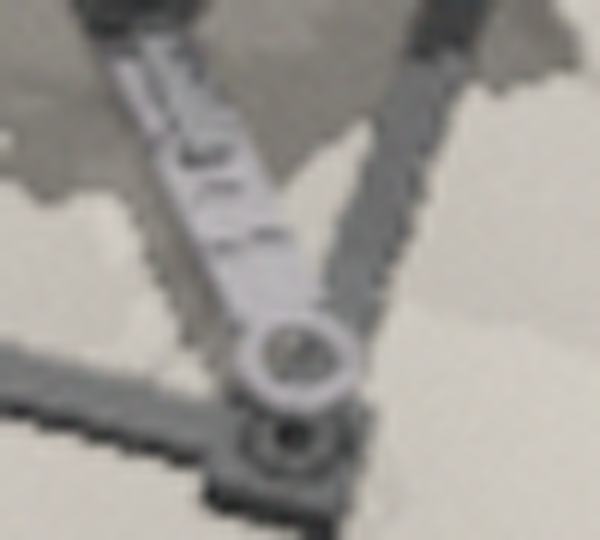

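The ring hole is at crop (297,354), i.e. pixel (369.3,224.0), which matches the expected point over peg d. Lowering.

Call:
{"op": "drive_tool", "data": {"deltas": "0 0 0.02 0 0 0; 0 0 0.04 0 0 0; 0 0 0.06 0 0 0; 0 0 0.08 0 0 0; 0 0 0.08 0 0 0; 0 0 0.08 0 0 0"}}

```text
t: 23.7
position: [0.5067, 0.097, 0.0478]
orientation: [[0.575, 0.818, -0.0], [0.818, -0.575, 0.0], [0.0, -0.0, -1.0]]
force: [-0.0, 0.2, -1.4]
finger_gap: 0.132
finger_force: 30.0
```

Call:
{"op": "drive_tool", "data": {"deltas": "0 0 0.04 0 0 0; 0 0 0.08 0 0 0; 0 0 0.12 0 0 0; 0 0 0.16 0 0 0; 0 0 0.2 0 0 0; 0 0 0.2 0 0 0"}}

```text
t: 24.3
position: [0.5064, 0.0969, 0.0313]
orientation: [[0.575, 0.818, -0.001], [0.818, -0.575, -0.0], [-0.001, -0.001, -1.0]]
force: [0.2, -0.7, -1.4]
finger_gap: 0.132
finger_force: 30.0
```

Call:
{"op": "drive_tool", "data": {"deltas": "-0.03 0 0 0 0 0; -0.06 0 0 0 0 0; -0.09 0 0 0 0 0; -0.12 0 0 0 0 0; -0.12 0 0 0 0 0"}}

```text
t: 24.8
position: [0.5014, 0.0892, 0.032]
orientation: [[0.575, 0.818, 0.001], [0.818, -0.575, 0.0], [0.001, 0.0, -1.0]]
force: [0.5, 2.0, -2.4]
finger_gap: 0.132
finger_force: 30.0
```

Call:
{"op": "drive_tool", "data": {"deltas": "-0.01 0 0 0 0 0; -0.02 0 0 0 0 0; -0.02 0 0 0 0 0; -0.02 0 0 0 0 0"}}

```text
t: 25.2
position: [0.5003, 0.0879, 0.0318]
orientation: [[0.575, 0.818, 0.0], [0.818, -0.575, 0.0], [0.0, 0.0, -1.0]]
force: [1.3, 2.5, -2.1]
finger_gap: 0.131
finger_force: 30.0
```

Call:
{"op": "drive_tool", "data": {"deltas": "-0.01 0 0 0 0 0; -0.015 0 0 0 0 0; -0.015 0 0 0 0 0"}}

```text
t: 25.5
position: [0.4995, 0.0867, 0.0318]
orientation: [[0.576, 0.818, -0.0], [0.818, -0.576, 0.0], [0.0, -0.0, -1.0]]
force: [1.9, 1.7, -2.3]
finger_gap: 0.137
finger_force: 30.0
```

Call:
{"op": "drive_tool", "data": {"deltas": "-0.01 0 0 0 0 0; -0.01 0 0 0 0 0; -0.01 0 0 0 0 0"}}

```text
t: 25.8
position: [0.499, 0.0861, 0.0318]
orientation: [[0.576, 0.818, -0.0], [0.818, -0.576, -0.0], [-0.0, -0.0, -1.0]]
force: [1.3, 1.0, -1.6]
finger_gap: 0.13
finger_force: 30.0
```

Call:
{"op": "drive_tool", "data": {"deltas": "-0.01 0 0 0 0 0; -0.01 0 0 0 0 0; -0.01 0 0 0 0 0"}}

```text
t: 26.1
position: [0.4988, 0.0856, 0.0318]
orientation: [[0.575, 0.818, 0.0], [0.818, -0.575, 0.0], [0.0, 0.0, -1.0]]
force: [1.9, 2.0, -2.8]
finger_gap: 0.135
finger_force: 30.0
```

Call:
{"op": "drive_tool", "data": {"deltas": "-0.01 0 0 0 0 0; -0.01 0 0 0 0 0; -0.01 0 0 0 0 0"}}

```text
t: 26.4
position: [0.4987, 0.0856, 0.0319]
orientation: [[0.575, 0.818, 0.001], [0.818, -0.575, 0.001], [0.001, 0.0, -1.0]]
force: [2.5, 4.8, -2.6]
finger_gap: 0.128
finger_force: 30.0
```

Call:
{"op": "drive_tool", "data": {"deltas": "-0.01 0 0 0 0 0; -0.02 0 0 0 0 0; -0.02 0 0 0 0 0; -0.02 0 0 0 0 0; -0.02 0 0 0 0 0; -0.02 0 0 0 0 0; -0.02 0 0 0 0 0; -0.02 0 0 0 0 0"}}

```text
t: 27.2
position: [0.4987, 0.0855, 0.0321]
orientation: [[0.574, 0.819, 0.003], [0.819, -0.574, 0.002], [0.003, 0.001, -1.0]]
force: [4.0, 7.3, -2.9]
finger_gap: 0.133
finger_force: 30.0
```

```bash
python3 - <<'E'
from h import *
s=observe();O=s['orientation'];p=s['position']
print(s['t'],p.round(4),(O[:,:2].T@s['force']).round(2))
q,e=capture('scene');cv2.imwrite('pics/scene7.png',q)
f=lambda p,x0,y0,w,h,s:cv2.resize(np.clip(p[y0:y0+h,x0:x0+w]*1.2,0,255).astype(np.uint8),None,fx=s,fy=s,interpolation=cv2.INTER_CUBIC)
A=cv2.imread('pics/scene5.png')
cv2.imwrite('pics/c9.png',np.hstack([f(A,305,195,33,40,12),f(q,350,205,33,40,12)]))
E
```

```text
27.2 [0.4987 0.0855 0.0321] [ 8.25 -0.89]
```

View pics/c9.png

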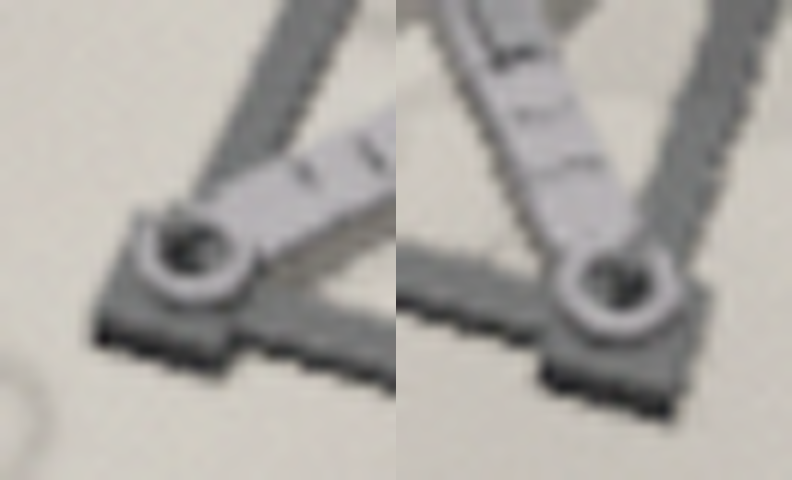

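Snug rings: left (a–c) hole at (190,247), right (b–d) hole at (221,283) in its own crop. The TCP-to-eye distance gives the length difference.

```bash
python3 - <<'E'
from h import *
g=lambda x,y,x0,y0:onplane('scene',(x+.5)/12+x0-.5,(y+.5)/12+y0-.5,.0205)[:2]
e1=g(190,247,305,195);e2=g(221,283,350,205)
L1=np.linalg.norm(e1-[.489,.1098]);L2=np.linalg.norm(e2-[.4987,.0855]);print(e1,e2,L1,L2,L1-L2)
E
```

```text
[0.60926636 0.0657469 ] [0.56956503 0.18436125] 0.1280807288203127 0.12163634087797671 0.006444387942335997
```

Both estimates (image and travel) say a–c is longer, by ≈6 mm. I'll recentre the eye on peg d, lift, and go back to the a–c diagonal.

Call:
{"op": "drive_tool", "data": {"deltas": "0.03 0 0 0 0 0; 0.05 0 0 0 0 0; 0.07 0 0 0 0 0; 0.083 0 0 0 0 0; 0.083 0 0 0 0 0; 0.083 0 0 0 0 0"}}

```text
t: 27.85
position: [0.5007, 0.0887, 0.0317]
orientation: [[0.576, 0.818, -0.001], [0.818, -0.576, -0.0], [-0.001, -0.0, -1.0]]
force: [-0.4, -0.8, -1.3]
finger_gap: 0.136
finger_force: 30.0
```

Call:
{"op": "drive_tool", "data": {"deltas": "0 0 -0.03 0 0 0; 0 0 -0.1 0 0 0; 0 0 -0.2 0 0 0; 0 0 -0.3 0 0 0; 0 0 -0.45 0 0 0; 0 0 -0.45 0 0 0; 0 0 -0.45 0 0 0"}}

```text
t: 28.55
position: [0.5014, 0.0891, 0.0684]
orientation: [[0.575, 0.818, 0.001], [0.818, -0.575, 0.0], [0.001, 0.001, -1.0]]
force: [0.3, 0.5, -1.7]
finger_gap: 0.133
finger_force: 30.0
```

Call:
{"op": "drive_tool", "data": {"deltas": "0.05 -0.05 0 0 0 0.03; 0.1 -0.1 0 0 0 0.075; 0.157 -0.159 0 0 0 0.12; 0.157 -0.159 0 0 0 0.165; 0.157 -0.159 0 0 0 0.21; 0.157 -0.159 0 0 0 0.255; 0.157 -0.159 0 0 0 0.3; 0.157 -0.159 0 0 0 0.345; 0.157 -0.159 0 0 0 0.39; 0.157 -0.159 0 0 0 0.413; 0.157 -0.159 0 0 0 0.413; 0.157 -0.159 0 0 0 0.413"}}

```text
t: 29.75
position: [0.4976, 0.1067, 0.0675]
orientation: [[0.944, -0.331, -0.001], [-0.331, -0.944, -0.0], [-0.001, 0.0, -1.0]]
force: [0.4, 0.1, -2.4]
finger_gap: 0.133
finger_force: 30.0
```

Call:
{"op": "drive_tool", "data": {"deltas": "0 0 0.06 0 0 0; 0 0 0.12 0 0 0; 0 0 0.18 0 0 0; 0 0 0.18 0 0 0; 0 0 0.18 0 0 0; 0 0 0.18 0 0 0"}}

```text
t: 30.35
position: [0.498, 0.1065, 0.0535]
orientation: [[0.943, -0.333, 0.0], [-0.333, -0.943, 0.0], [0.0, -0.0, -1.0]]
force: [-0.0, -0.4, -1.9]
finger_gap: 0.131
finger_force: 30.0
```

```bash
python3 - <<'E'
from h import *
s=observe();p=s['position'];O=s['orientation'];print(s['joints'].round(2),p.round(4),O.round(4).tolist())
D=np.array([.4982,.1067])-p[:2];print((O[:2,:2].T@D)/.08)
q,_=capture('scene');cv2.imwrite('pics/scene8.png',q)
# eye centre relative to scene4 (eye then found at c) by matching the ring patch, 10x upsampled
A=cv2.imread('pics/scene4.png',0);up=lambda i:cv2.resize(i,None,fx=8,fy=8,interpolation=cv2.INTER_CUBIC)
T=up(A[205:216,313:324]);r=cv2.matchTemplate(up(q[...,2]*0+cv2.cvtColor(q,cv2.COLOR_BGR2GRAY)[198:224,306:334]),T,cv2.TM_CCOEFF_NORMED)
_,m,_,l=cv2.minMaxLoc(r);du=l[0]/8+306-313;dv=l[1]/8+198-205;print('shift px',du,dv,m)
e4=onplane('scene',319.1,210.5,.0426);e8=onplane('scene',319.1+du,210.5+dv,p[2]-.0114);print((e8-e4).round(4))
E
```

```text
[-0.55  0.87  0.42  2.05 -0.91  0.41 -1.31] [0.498  0.1065 0.0535] [[0.9428, -0.3334, 0.0002], [-0.3334, -0.9428, 0.0001], [0.0002, -0.0001, -1.0]]
[ 0.00150264 -0.00310009]Traceback (most recent call last):
  File "<stdin>", line 7, in <module>
ValueError: operands could not be broadcast together with shapes (400,640) (26,28)
```

```bash
python3 - <<'E'
from h import *
p=observe()['position']
A=cv2.imread('pics/scene4.png',0);B=cv2.imread('pics/scene8.png',0);up=lambda i:cv2.resize(i,None,fx=8,fy=8,interpolation=cv2.INTER_CUBIC)
r=cv2.matchTemplate(up(B[198:224,306:334]),up(A[205:216,313:324]),cv2.TM_CCOEFF_NORMED)
_,m,_,l=cv2.minMaxLoc(r);du=l[0]/8+306-313;dv=l[1]/8+198-205;print('shift px',du,dv,m)
e4=onplane('scene',319.1,210.5,.0426);e8=onplane('scene',319.1+du,210.5+dv,p[2]-.0114);print((e8-e4).round(4))
E
```

```text
shift px 0.0 0.375 0.9720929265022278
[ 0.0007  0.0005 -0.0005]
```

The ring sits within 1 mm of where it was at the first insertion. Lowering.

Call:
{"op": "drive_tool", "data": {"deltas": "0 0 0.02 0 0 0; 0 0 0.04 0 0 0; 0 0 0.06 0 0 0; 0 0 0.08 0 0 0; 0 0 0.08 0 0 0; 0 0 0.08 0 0 0"}}

```text
t: 31.0
position: [0.4979, 0.1066, 0.047]
orientation: [[0.943, -0.333, -0.0], [-0.333, -0.943, 0.0], [-0.0, -0.0, -1.0]]
force: [0.1, 0.1, -2.1]
finger_gap: 0.132
finger_force: 30.0
```

Call:
{"op": "drive_tool", "data": {"deltas": "0 0 0.04 0 0 0; 0 0 0.08 0 0 0; 0 0 0.12 0 0 0; 0 0 0.16 0 0 0; 0 0 0.19 0 0 0; 0 0 0.19 0 0 0"}}

```text
t: 31.6
position: [0.4977, 0.1065, 0.0314]
orientation: [[0.943, -0.333, -0.001], [-0.333, -0.943, 0.0], [-0.001, 0.0, -1.0]]
force: [0.6, 0.1, -1.9]
finger_gap: 0.134
finger_force: 30.0
```

Call:
{"op": "drive_tool", "data": {"deltas": "-0.02 0 0 0 0 0; -0.04 0 0 0 0 0; -0.06 0 0 0 0 0; -0.08 0 0 0 0 0; -0.08 0 0 0 0 0"}}

```text
t: 32.1
position: [0.4925, 0.1086, 0.032]
orientation: [[0.943, -0.334, 0.001], [-0.334, -0.943, -0.0], [0.001, -0.0, -1.0]]
force: [3.0, -1.6, -3.2]
finger_gap: 0.131
finger_force: 30.0
```

Call:
{"op": "drive_tool", "data": {"deltas": "-0.01 0 0 0 0 0; -0.02 0 0 0 0 0; -0.03 0 0 0 0 0; -0.03 0 0 0 0 0"}}

```text
t: 32.5
position: [0.4896, 0.1095, 0.0318]
orientation: [[0.943, -0.333, 0.0], [-0.333, -0.943, 0.0], [-0.0, -0.0, -1.0]]
force: [1.9, -0.0, -1.9]
finger_gap: 0.128
finger_force: 30.0
```

Call:
{"op": "drive_tool", "data": {"deltas": "-0.01 0 0 0 0 0; -0.015 0 0 0 0 0; -0.015 0 0 0 0 0"}}

```text
t: 32.8
position: [0.4892, 0.1097, 0.0319]
orientation: [[0.943, -0.334, 0.001], [-0.334, -0.943, -0.0], [0.001, -0.0, -1.0]]
force: [4.3, -1.9, -3.2]
finger_gap: 0.134
finger_force: 30.0
```

Call:
{"op": "drive_tool", "data": {"deltas": "-0.01 0 0 0 0 0; -0.01 0 0 0 0 0; -0.01 0 0 0 0 0"}}

```text
t: 33.1
position: [0.4891, 0.1097, 0.032]
orientation: [[0.943, -0.334, 0.003], [-0.334, -0.943, -0.001], [0.003, -0.0, -1.0]]
force: [4.3, -0.8, -4.3]
finger_gap: 0.129
finger_force: 30.0
```

Call:
{"op": "drive_tool", "data": {"deltas": "0 0 0.01 0 0 0; 0 0 0.015 0 0 0; 0 0 0.02 0 0 0; 0 0 0.025 0 0 0; 0 0 0.025 0 0 0"}}

```text
t: 33.6
position: [0.4888, 0.1099, 0.0302]
orientation: [[0.943, -0.334, 0.002], [-0.334, -0.943, -0.0], [0.002, -0.0, -1.0]]
force: [4.4, -1.8, 1.0]
finger_gap: 0.132
finger_force: 30.0
```

Call:
{"op": "drive_tool", "data": {"deltas": "0.006 0 0 0 0 0; 0.012 0 0 0 0 0; 0.012 0 0 0 0 0"}}

```text
t: 33.9
position: [0.4889, 0.1098, 0.0299]
orientation: [[0.943, -0.333, 0.0], [-0.333, -0.943, 0.0], [0.0, -0.0, -1.0]]
force: [4.7, -1.4, 1.1]
finger_gap: 0.13
finger_force: 30.0
```

Call:
{"op": "drive_tool", "data": {"deltas": "0 0 0 0 0 0; 0 0 0 0 0 0; 0 0 0 0 0 0; 0 0 0 0 0 0; 0 0 0 0 0 0", "grip": 90}}

```text
t: 34.4
position: [0.4881, 0.11, 0.0297]
orientation: [[0.943, -0.333, -0.001], [-0.333, -0.943, 0.0], [-0.001, 0.0, -1.0]]
force: [-0.6, -0.4, -1.1]
finger_gap: 0.56
finger_force: 0.0
```

```bash
python3 - <<'E'
from h import *
s=observe();print(s['position'].round(4),s['force'].round(2),s['finger_gap'],s['finger_force'])
q,_=capture('scene');cv2.imwrite('pics/scene9.png',q)
A=cv2.imread('pics/scene5.png',0);B=cv2.imread('pics/scene9.png',0);up=lambda i:cv2.resize(i,None,fx=8,fy=8,interpolation=cv2.INTER_CUBIC)
r=cv2.matchTemplate(up(B[203:228,308:336]),up(A[208:223,313:331]),cv2.TM_CCOEFF_NORMED)
_,m,_,l=cv2.minMaxLoc(r);print('ring shift px vs snug',l[0]/8-5,l[1]/8-5,m)
E
```

```text
[0.4881 0.11   0.0297] [-0.56 -0.43 -1.11] 0.5603500312844135 0.0
ring shift px vs snug 0.0 0.375 0.969315767288208
```

Call:
{"op": "drive_tool", "data": {"deltas": "0 0 -0.1 0 0 0; 0 0 -0.3 0 0 0; 0 0 -0.6 0 0 0; 0 0 -1 0 0 0; 0 0 -1 0 0 0"}}

```text
t: 34.95
position: [0.4907, 0.1098, 0.1132]
orientation: [[0.943, -0.334, 0.006], [-0.334, -0.943, 0.001], [0.005, -0.003, -1.0]]
force: [1.2, 0.4, 0.4]
finger_gap: 0.649
finger_force: 0.0
```

Call:
{"op": "drive_tool", "data": {"deltas": "0 0 -0.5 0 0 0; 0 0 -1 0 0 0; 0 0 -1 0 0 0; 0 0 -1 0 0 0; 0 0 -1 0 0 0"}}

```text
t: 35.45
position: [0.4876, 0.1102, 0.1888]
orientation: [[0.943, -0.333, -0.002], [-0.333, -0.943, 0.0], [-0.002, 0.001, -1.0]]
force: [-0.4, -0.1, -0.4]
finger_gap: 0.646
finger_force: 0.0
```

```bash
python3 - <<'E'
from h import *
s=observe();print(s['position'].round(4),s['force'].round(2),s['finger_gap'])
q,_=capture('scene');cv2.imwrite('pics/scene10.png',q)
A=cv2.imread('pics/scene9.png',0);B=cv2.imread('pics/scene10.png',0);up=lambda i:cv2.resize(i,None,fx=8,fy=8,interpolation=cv2.INTER_CUBIC)
r=cv2.matchTemplate(up(B[203:228,308:336]),up(A[208:223,313:331]),cv2.TM_CCOEFF_NORMED)
_,m,_,l=cv2.minMaxLoc(r);print('ring shift px',l[0]/8-5,l[1]/8-5,m)
E
```

```text
[0.4876 0.1102 0.1888] [-0.41 -0.07 -0.41] 0.6456940270538649
ring shift px 0.0 0.0 0.9967334270477295
```

The rule is released and hasn't moved. Handing in.

```bash
python3 -c "
from h import *
print(sign_off())"
```

```text
the job is handed in; nothing more can be done
None
```

Job handed in, verdict not shown: the frame is out of square, with a–c about 6 mm longer than b–d, and the rule is released snug on a–c (eye over peg c, jaw on peg a) after pressing each diagonal with an estimated 4–6 N; I viewed 11 pictures, one over the limit of 10.

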